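# Offer up the casting-frame gate for its hinge pin

## Task

The gate of the plaster casting frame has to be hung again: pick up the taller loose board, the one with a single hinge knuckle, and, with it upright and raised off the bench, bring its knuckle in between the two knuckles on the frame so that the pin holes are in line from top to bottom. Finish while still holding the gate there, carrying all its weight yourself and not leaning or pressing on the frame, so that I can drop the pin in. Do not force the hinge, and leave the other things on the bench alone.

Things in the scene. Friction and masses are not known exactly. Their poses are not given: they have to be found in the camera images.
- frame: Casting frame fixed to the bench: white base 18 mm thick, on it three brown plywood walls 18 mm thick, tops 148 mm above the bench, 200 x 200 mm over all, open towards frame -x. Origin on the bench at the walls' centre, z up. Yaw about -90 deg, so the open side looks to the robot's left; the wall with the hinge (frame +y, outer face at y = 100 mm) is the one farthest from the robot.
- frame_hinge (a point): Point on the frame's vertical pin axis, 83 mm above the bench, midway between its two knuckles, at (-100, 112.5, 83) mm in the frame; axes as the frame's. Each knuckle is an upright steel tube 18 mm over, hole 10 mm, 32 mm long; the gap between them, 36 mm, is free for the gate's knuckle, which can come in along frame +x or -y. In line it clears the leaf on the wall by 1.5 mm.
- gate: The gate: board of brown-faced plywood 200 (x) x 18 (y) x 128 mm (z), 0.37 to 0.55 kg, standing upright on the bench. Origin: centre of its underside, z up. Its +x end has the steel hinge leaf with ONE knuckle at mid-height, its -x end a catch that reaches 9 mm past it. Hung open in line with the wall, it has the frame's yaw, lies beside and clear of the base, and its underside is 20 mm above the bench.
- gate_hinge (a point): Centre of the gate's knuckle on its pin axis, at (112.5, -9, 63) mm in the gate, i.e. 12.5 mm beyond the board's end and level with its -y face; axes as the gate's. Upright steel tube 18 mm over, hole 10 mm, 32 mm long: 2 mm to spare above and below in the frame's gap. The leaf on the board's end is 2 mm thick and in line clears the frame's knuckles by 1.5 mm.
- gate_grip (a point): Where the gate is best gripped, from above, across its 18 mm thickness: in mid-thickness over the balance point, 20 mm below the top edge, at (10, 0, 108) mm in the gate; axes as the gate's.
- low_gate: Gate of another, lower frame: board of brown-faced plywood 160 (x) x 18 x 90 mm (z) standing upright, TWO short hinge knuckles at its +x end. Origin at the centre of its underside. It may stand nearer to or farther from the robot than the gate. Leave alone.
- pin: Steel hinge pin, 8 mm thick, 115 mm long with tapered nose and a 30 mm bent head, lying on the bench. Origin at the middle of its length, underside. Leave alone.
- jug: White plastic mixing jug with spout and handle, 100 mm across, 130 mm tall. Origin at the centre of its underside. Leave alone.
- small_vase: Small raw-clay round bottle, 87 mm across, 99 mm tall. Origin at the centre of its underside. Leave alone.
- turning_tool: Turning tool with wooden handle 24 mm thick, 175 mm long over all, lying along its x. Origin under its middle. Leave alone.
- mallet: Rubber mallet lying along its x, head towards +x: head 60 mm thick and 95 mm long, 250 mm over all. Origin under its middle. Leave alone.
- plaster_bat: Round plaster bat, 90 mm across, 22 mm thick, lying on the bench. Origin at the centre of its underside. Leave alone.

How it is judged:
On the way, in this order (a step that is already met when the one before it is completed fails the run):
1. the gate is lifted off the bench in the fingers (height (world z) of gate above 0.012 m and contact force between the fingers and gate above 2 N), for 0.2 s.
2. the gate's knuckle is between the frame's knuckles with the pin holes in line (horizontal distance between gate_hinge and frame_hinge below 0.003 m and z of gate_hinge in the frame of frame_hinge between -0.003 and 0.003 m and angle between the z axis of gate_hinge and the z axis of frame_hinge, either way round below 0.06 rad), for 0.3 s.
At the end, for the whole second after the job is handed in: The gate is still, held in the fingers, its underside over 12 mm off the bench, its knuckle between the frame's two: hole axes within 3 mm sideways and 3.4 degrees of parallel, height within 3 mm of mid-gap, touching the frame with less than 3.5 N (all of step 1 and all of step 2 and contact force between gate and frame below 3.5 N and linear speed of gate below 0.02 m/s); the arm keeps its last pose, push and grip.
It fails at once if the hinge is forced (gate pressed on the frame with over 40 N) (contact force between gate and frame above 40 N).
It fails at once if another thing on the bench is moved by more than 30 mm (distance of any of low_gate, pin, jug, small_vase, turning_tool, mallet, plaster_bat from where it was at the start of the episode above 0.03 m).
It also fails if it takes over 43 s, if anything falls off the work surface, if the arm or the gripper's body presses on something with over 40 N, if the wrist force passes 120 N, or if a joint passes its speed limit or range.

## Robot

A 6-joint arm with a two-finger parallel gripper is mounted at the origin on the work surface. World frame = base frame: x ahead of the robot, y to its left, z up, the work surface at z = 0. Lengths are in m, angles in rad, forces in N, time in s.
With the tool pointing down it reaches from about 0.35 to 1 m from the base axis. Payload 7.1 kg.
Tool frame: the origin (TCP) lies midway between the tips of the shut fingers; the grasp point (between the pads) lies 19 mm behind it; z points along the fingers, y is the line along which they close (so a half turn about z gives the same grasp; the last joint's range is limited). The gripper opens to 85 mm and grips with 20 to 120 N. Pads are 22 mm wide; open, the fingers measure 114 mm over their backs; the gripper's body (76 mm by 85 mm) begins 54 mm behind the grasp point. The pads swing forward as they close: fully open they stand 13 mm farther back than shut.
Start: joints at [1.318, 0.423, 1.63, -0, 1.089, -0.019], TCP at [0.145, 0.608, 0.231] pointing down, gripper open.
Joint ranges: [-3, 3], [-0.9, 2.11], [0.09, 2.58], [-1.31, 4.45], [0.11, 2.69], [-2.54, 2.54]. Speed limits (rad/s): [2.39, 2.39, 3.01, 3.14, 3.14, 3.14].

## Interface

Orientations are given as a rotation vector (axis times angle).
In Python, from bench import ctrl, vision gives the robot as it stands.
- The arm moves only by the tool step_arm, never from a script. Its argument "rows" is text: rows parted by semicolons, each of 4 numbers parted by spaces: the shift along the tool's x, y, z in m, then the turn about the tool's z in degrees. A call has 1 to 10 rows; each row is the pose to reach, as a shift and turn from the pose commanded when the call began, along the tool's axes at that moment; what a row does not reach only later rows make up. A row lasts 1/8 s, in which the tool goes at most 62.5 mm and 10.7 degrees, less where a joint would pass 70% of its speed; a pose out of reach is approached as far as the arm can. A call with a gripper value outside its range is refused whole. "jaw" is the closure, from -1 (fully open) to 1 (shut), set as the call begins (left out, the last holds). The fingers move at their own pace and stop on an object; "grip_force" is the grip in N (left out, the last holds). Time passes only in rows, so rows that repeat a pose let the fingers close. It gives the time, the measured TCP pose, the force, the opening and the grip force at its end, in the units of the state.
- ctrl.observe(): the state, without advancing time (a new reading comes with each control period).
- vision.snapshot(name): name is "side" or "top"; returns a dict with "image" (480x640x3 uint8, red, green, blue), "range_z" (480x640 float32, m along the optical axis (not along the pixel's ray), 0 where there is no reading), "fx", "fy", "cx", "cy" (pixels), "dist" ([k1, k2, p1, p2, k3] as OpenCV has them; the pictures are not rectified), "R" (3x3) and "t" (3): a world point X has camera coordinates R X + t. Camera axes: x right, y down, z forward; pixel columns grow to the right and rows downward; lengths in m; the calibration is good to about 2 mm. A picture is of the moment at which its call begins.
- ctrl.close_job(): hands the job in; it is judged then, once.
The state is a dict: "clock": time; "qpos": joint angles; "joint_velocities": joint speeds; "joint_torque": joint torques, N m; "ee_pos": TCP position; "ee_rot": TCP orientation; "contact_force": force on the tool from outside, world axes, zero at the start; "ft_torque": the same for the moment, N m; "finger_gap": finger opening in m; "grip_force": force on a finger pad.
Only numpy, scipy, OpenCV 4.12 (cv2) and the standard library are available. Lean on these libraries where they do the work, as an engineer would, in place of code of your own. Each camera call takes 0.05 s, during which the arm holds its last target. There are 200 camera calls.

## Working session

There is one attempt and no reset: what is moved stays moved. The work goes in short steps, Python scripts to look and compute and a tool call to move; the robot and the scene stay as the last step left them, time stands still between calls to the robot, and variables do not carry over. Pictures are saved under pics/ and viewed, at most 10 in all, crops included, and the job is handed in when it is done.

Besides the shell and the picture viewer there is one more tool, called after "Emit:" in YAML: its name, and indented under it one key for each argument. step_arm: Moves the arm, as the interface text tells. Its arguments: {"type":"object","properties":{"rows":{"type":"string"},"jaw":{"type":"number"},"grip_force":{"type":"number"}},"required":["rows"]}

```bash
mkdir -p pics; cat > h.py <<'E'
import numpy as np, cv2
from bench import ctrl, vision
def cloud(s):
    K=np.array([[s["fx"],0,s["cx"]],[0,s["fy"],s["cy"]],[0,0,1]]);h,w=s["range_z"].shape
    uv=np.stack(np.meshgrid(np.arange(w),np.arange(h)),-1).reshape(-1,1,2).astype(np.float64)
    n=cv2.undistortPoints(uv,K,np.array(s["dist"],float)).reshape(h,w,2)
    z=s["range_z"].astype(float)
    C=np.dstack([n[...,0]*z,n[...,1]*z,z])
    P=(C-np.array(s["t"]))@np.array(s["R"])
    P[z==0]=np.nan
    return P
E
python3 - <<'E'
from h import *
st=ctrl.observe();print({k:np.round(v,3) for k,v in st.items()})
for n in("top","side"):
    s=vision.snapshot(n);cv2.imwrite(f"pics/{n}0.png",s["image"][...,::-1]);np.savez(f"{n}0.npz",P=cloud(s),I=s["image"])
    print(n,np.round(-np.array(s["R"]).T@s["t"],3),s["fx"],np.round(s["R"],2).tolist())
E
```

```text
{'clock': np.float64(0.0), 'qpos': array([ 1.318,  0.424,  1.631,  0.   ,  1.089, -0.019]), 'joint_velocities': array([ 0.001,  0.   , -0.   , -0.   ,  0.002, -0.   ]), 'joint_torque': array([ 2.0000e-03, -5.5737e+01, -2.8175e+01,  0.0000e+00,  7.0000e-03,
       -0.0000e+00]), 'ee_pos': array([0.145, 0.607, 0.23 ]), 'ee_rot': array([-3.66e-01, -3.12e+00,  3.00e-03]), 'contact_force': array([-0.01 ,  0.304,  0.837]), 'ft_torque': array([-0.004,  0.022,  0.025]), 'grip_force': np.float64(0.0), 'finger_gap': np.float64(0.085)}
top [0.503 0.063 1.185] 577.9035716172382 [[-0.01, -1.0, 0.01], [-1.0, 0.01, -0.05], [0.05, -0.01, -1.0]]
side [ 0.409 -0.752  1.039] 561.2518107213962 [[0.98, -0.2, -0.01], [-0.16, -0.74, -0.65], [0.12, 0.64, -0.76]]
```

View pics/top0.png

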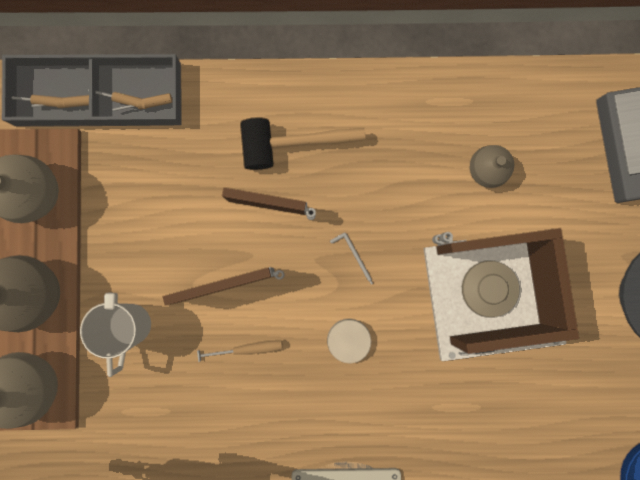

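View pics/side0.png

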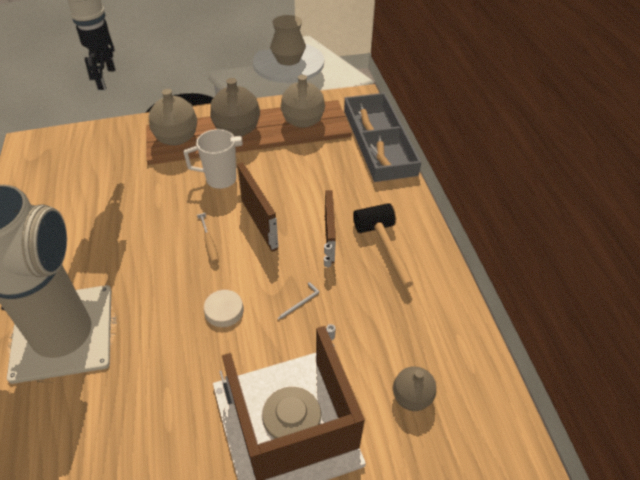

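The top view shows the gate at about (165–285, 270–300) px, with its single knuckle at (278,273). The low gate is at (223–315, 190–215), and the frame hinge knuckles are at (443,240). Next I fit the geometry from the depth.

```bash
cat >> h.py <<'E'
def fit(P,u0,v0,u1,v1,zlo,zhi):
    """min-area rectangle of points in pixel box and height band"""
    Q=P[v0:v1,u0:u1].reshape(-1,3);Q=Q[(Q[:,2]>zlo)&(Q[:,2]<zhi)]
    (c,d,a)=cv2.minAreaRect((Q[:,:2]*1000).astype(np.float32))
    xy=Q[:,:2];m=np.median(xy,0);_,_,V=np.linalg.svd(xy-xy.mean(0));d0=V[0]*(-1 if V[0][1]>0 else 1)
    return len(Q),np.round(c,1),np.round(d,1),a,"pca yaw",np.round(np.degrees(np.arctan2(d0[1],d0[0])),2),"mean",np.round(Q.mean(0)*1000,1)
E
python3 - <<'E'
from h import *
P=np.load("top0.npz")["P"]
print("bench",np.nanmedian(P[380:440,300:420,2]))
for nm,b in dict(gate=(150,255,300,315),low=(215,180,325,225)).items():
    Q=P[b[1]:b[3],b[0]:b[2]].reshape(-1,3);print(nm,np.histogram(Q[:,2],np.arange(-.01,.16,.01))[0])
print("gate top",fit(P,150,255,300,315,.12,.14))
print("gate knuckle",fit(P,262,255,300,290,.05,.1))
print("low top",fit(P,215,180,325,225,.08,.1))
print("far wall",fit(P,434,228,545,256,.138,.158))
print("near wall",fit(P,445,320,545,352,.138,.158))
print("back wall",fit(P,520,225,580,345,.138,.158))
for b in((428,226,462,250),(262,260,292,286)):
  Q=P[b[1]:b[3],b[0]:b[2]].reshape(-1,3);print(np.histogram(Q[:,2],np.arange(-.01,.16,.01))[0])
print("frame knuckles",fit(P,428,226,460,250,.11,.125))
E
```

```text
bench -0.0004014169409683558
gate [4654 3037    9    8    4   12    6   13   64   11    9   17   11 1012
   83    0]
low [2293 1424   42   45   45   47   41   55  118  549  275    0    0    0
    0    0]
gate top (1095, array([478.5, 237.8]), array([ 19.6, 199.6]), 14.667701721191406, 'pca yaw', np.float64(-74.77), 'mean', array([478.8, 238.1, 127.2]))
gate knuckle (78, array([501.8, 137.7]), array([38.5, 21.2]), 89.91378784179688, 'pca yaw', np.float64(-93.72), 'mean', array([499.8, 130.5,  76.2]))
low top (824, array([641.1, 144.4]), array([179.5,  21.7]), 78.00672149658203, 'pca yaw', np.float64(-100.56), 'mean', array([642.8, 153.3,  88.9]))
far wall (939, array([ 554.8, -271.7]), array([ 17.9, 168.6]), 7.263020992279053, 'pca yaw', np.float64(-82.69), 'mean', array([ 554.7, -271.3,  147.4]))
near wall (842, array([ 371.4, -281. ]), array([ 19.1, 140.6]), 7.37266206741333, 'pca yaw', np.float64(-82.86), 'mean', array([ 372.4, -281.3,  147.1]))
back wall (2182, array([ 472.6, -348.7]), array([201.9, 105.5]), 5.744510173797607, 'pca yaw', np.float64(-178.22), 'mean', array([ 466.9, -371.6,  146.9]))
[256 126  24  10  15  20  19  43   9   8   7  32  38  46  71  82]
[352 236   3   1   3   4   5   6  56   8   3   8  11  73   7   0]
frame knuckles (55, array([ 560.9, -189.2]), array([29.9, 25.5]), 41.01583480834961, 'pca yaw', np.float64(-156.21), 'mean', array([ 557.7, -186.1,  116.8]))
```

```bash
python3 - <<'E'
from h import *
I=cv2.imread("pics/top0.png")
a=cv2.resize(I[250:310,150:300],None,fx=5,fy=5,interpolation=cv2.INTER_CUBIC)
b=cv2.resize(I[220:270,425:575],None,fx=5,fy=5,interpolation=cv2.INTER_CUBIC)
cv2.imwrite("pics/c1.png",np.vstack([a,b]))
E
```

```text
(no output)
```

View pics/c1.png

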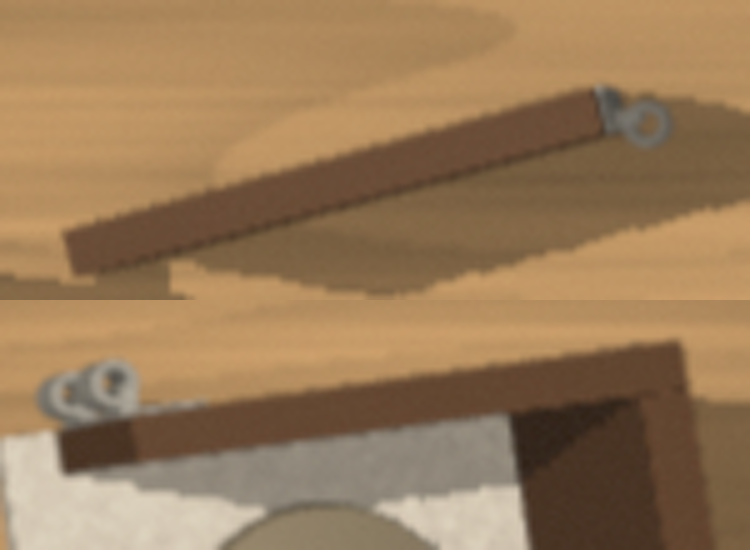

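The crop shows the gate ring centred at about (279.4, 274.8) px and the upper frame ring at about (447.8, 236.8) px. I'll intersect those rays with planes at the known heights.

```bash
cat >> h.py <<'E'
from scipy.spatial.transform import Rotation as Ro
def ray(s,u,v,z):
    K=np.array([[s["fx"],0,s["cx"]],[0,s["fy"],s["cy"]],[0,0,1]])
    n=cv2.undistortPoints(np.array([[[u,v]]],float),K,np.array(s["dist"],float)).ravel()
    R=np.array(s["R"]);c=-R.T@s["t"];d=R.T@np.array([n[0],n[1],1.]);return c+d*(z-c[2])/d[2]
def tool():
    st=ctrl.observe();R=Ro.from_rotvec(st["ee_rot"]).as_matrix();return st,R
E
python3 - <<'E'
from h import *
s=vision.snapshot("top")
I=s["image"]
gk=ray(s,279.4,274.8,.079);fk=ray(s,447.8,236.8,.133)
print("gate knuckle",gk,"frame knuckle",fk)
def ax(y):y=np.radians(y);return np.array([np.cos(y),np.sin(y)]),np.array([-np.sin(y),np.cos(y)])
gx,gy=ax(-75.0);c=np.array([.4786,.238])
print("gate knuckle from board",c+.1125*gx-.009*gy,"grip",c+.01*gx)
fx,fy=ax(-82.75)
for p in((446.5-9.0,0),):pass
w=np.array([.5547,-.2713]);print("frame hinge lateral from wall:",(fk[:2]-w)@fy*1000,"expect 21.5; along",(fk[:2]-w)@fx*1000)
# wall extents along fx
P=np.load("top0.npz")["P"];Q=P[225:350,430:585].reshape(-1,3);Q=Q[(Q[:,2]>.14)&(Q[:,2]<.155)]
a=(Q[:,:2]-w)@fx;b=(Q[:,:2]-w)@fy
print("extent along",np.percentile(a,[.2,99.8]),"lat",np.percentile(b,[.2,99.8]))
st,R=tool();print("tool axes cols\n",R.round(3))
E
```

```text
gate knuckle [0.49728819 0.12517981 0.079     ] frame knuckle [ 0.56350353 -0.18552222  0.133     ]
gate knuckle from board [0.49902381 0.12700397] grip [0.48118819 0.22834074]
frame hinge lateral from wall: 19.55821131957369 expect 21.5; along -83.98098337000833
extent along [-0.08325176  0.11712705] lat [-0.1917095   0.00887403]
tool axes cols
 [[-0.973  0.232 -0.   ]
 [ 0.232  0.973 -0.001]
 [ 0.    -0.001 -1.   ]]
```

```bash
python3 - <<'E'
from h import *
a=np.array([.145,.607]);b=np.array([.481,.228]);d=b-a;L=np.linalg.norm(d);d/=L;n=np.array([-d[1],d[0]])
for f in("top0","side0"):
    P=np.load(f+".npz")["P"].reshape(-1,3);P=P[~np.isnan(P[:,0])]
    s=(P[:,:2]-a)@d;t=(P[:,:2]-a)@n
    for k in np.arange(-.05,.55,.05):
        m=(abs(t)<.08)&(s>k)&(s<=k+.05)
        print(f,round(k,2),P[m,2].max().round(3) if m.any() else None)
st,R=tool();D=np.array([.4812,.2283,.20])-st["ee_pos"];print(st["ee_pos"],"shift",R.T@D,"y angle",np.degrees(np.arctan2(R[1,1],R[0,1])))
E
```

```text
top0 -0.05 0.02
top0 0.0 0.125
top0 0.05 0.14
top0 0.1 0.138
top0 0.15 0.022
top0 0.2 0.114
top0 0.25 0.133
top0 0.3 0.134
top0 0.35 0.129
top0 0.4 0.132
top0 0.45 0.133
top0 0.5 0.133
top0 0.55 0.133
side0 -0.05 0.482
side0 0.0 0.486
side0 0.05 0.346
side0 0.1 0.137
side0 0.15 0.025
side0 0.2 0.113
side0 0.25 0.133
side0 0.3 0.134
side0 0.35 0.131
side0 0.4 0.132
side0 0.45 0.133
side0 0.5 0.132
side0 0.55 0.132
[0.14466994 0.60759014 0.23071436] shift [-0.41525102 -0.29096131  0.03106396] y angle 76.60347352509662
```

Emit:
step_arm:
  rows: "-0.042 -0.029 0 6;-0.084 -0.058 0 12;-0.126 -0.088 0 19;-0.168 -0.117 0.005 26;-0.210 -0.146 0.010 33;-0.252 -0.175 0.015 40;-0.294 -0.204 0.020 46;-0.336 -0.233 0.025 52;-0.378 -0.262 0.028 58;-0.4153 -0.2910 0.031 61.6"
  jaw: -1
  grip_force: 80

```text
clock: 1.4
ee_pos: [0.4824, 0.2272, 0.2001]
ee_rot: [-1.916, -2.49, -0.0]
contact_force: [0.2, 0.2, -0.4]
finger_gap: 0.0853
grip_force: 0.0
```

Emit:
step_arm:
  rows: "0 0 0 0;0 0 0 0;0 0 0 0"

```text
clock: 1.78
ee_pos: [0.4807, 0.2295, 0.2003]
ee_rot: [-1.91, -2.494, 0.0]
contact_force: [-1.3, -0.2, -0.5]
finger_gap: 0.085
grip_force: 0.0
```

```bash
python3 - <<'E'
from h import *
st,R=tool();D=np.array([.4812,.2283,.089])-st["ee_pos"];print(st["clock"],st["ee_pos"],"shift",R.T@D,"y angle",np.degrees(np.arctan2(R[1,1],R[0,1])),R.round(3).tolist())
E
```

```text
1.775 [0.48065186 0.22946164 0.20029834] shift [-0.00127645  0.00026054  0.11129813] y angle 15.094987033277436 [[-0.26, 0.965, -0.0], [0.965, 0.26, 0.0], [0.0, -0.0, -1.0]]
```

Emit:
step_arm:
  rows: "-0.001 0 0.03 0;-0.001 0 0.06 0;-0.001 0 0.085 0;-0.001 0 0.105 0;-0.001 0 0.111 0;-0.001 0 0.111 0;-0.001 0 0.111 0"

```text
clock: 2.65
ee_pos: [0.482, 0.2282, 0.0902]
ee_rot: [1.911, 2.492, 0.002]
contact_force: [0.2, -0.0, -0.2]
finger_gap: 0.0851
grip_force: 0.0
```

Emit:
step_arm:
  rows: "0 0 0 0;0 0 0 0;0 0 0 0;0 0 0 0;0 0 0 0;0 0 0 0;0 0 0 0;0 0 0 0"
  jaw: 1
  grip_force: 80

```text
clock: 3.65
ee_pos: [0.482, 0.2278, 0.0896]
ee_rot: [1.912, 2.492, 0.001]
contact_force: [0.4, -0.6, 5.4]
finger_gap: 0.0173
grip_force: 79.3
```

Emit:
step_arm:
  rows: "0 0 -0.005 0;0 0 -0.015 0;0 0 -0.025 0;0 0 -0.035 0;0 0 -0.040 0;0 0 -0.040 0;0 0 -0.040 0;0 0 -0.040 0"

```text
clock: 4.65
ee_pos: [0.4814, 0.2276, 0.129]
ee_rot: [-1.912, -2.492, 0.001]
contact_force: [-0.9, 0.2, -4.2]
finger_gap: 0.017
grip_force: 78.5
```

Emit:
step_arm:
  rows: "-0.015 0 0 0;-0.045 0 0 1;-0.080 0 0 2;-0.115 0 0 3;-0.150 0 0 4;-0.185 0 0 5;-0.220 0 0 6;-0.250 0 0 7;-0.268 0 0 7.5;-0.275 0 0 7.75"

```text
clock: 5.9
ee_pos: [0.5528, -0.039, 0.1292]
ee_rot: [-2.078, -2.356, 0.0]
contact_force: [-1.0, 1.0, -5.1]
finger_gap: 0.0173
grip_force: 78.3
```

Emit:
step_arm:
  rows: "0 0 0 0;0 0 0 0;0 0 0 0;0 0 0 0"

```text
clock: 6.4
ee_pos: [0.5527, -0.0374, 0.1293]
ee_rot: [-2.075, -2.358, 0.0]
contact_force: [-0.0, -0.6, -5.2]
finger_gap: 0.0175
grip_force: 78.3
```

```bash
python3 - <<'E'
from h import *
st,R=tool();print(st["clock"],st["ee_pos"],"y angle",np.degrees(np.arctan2(R[1,1],R[0,1])),R.round(3).tolist(),st["finger_gap"])
for n in("top","side"):
    s=vision.snapshot(n);np.savez(f"{n}1.npz",P=cloud(s),I=s["image"]);
    I=s["image"][...,::-1]
    cv2.imwrite(f"pics/{n}1.png",cv2.resize(I[215:275,300:460] if n=="top" else I[200:360,200:380],None,fx=5 if n=="top" else 3.5,fy=5 if n=="top" else 3.5,interpolation=cv2.INTER_CUBIC))
E
```

```text
6.4 [ 0.55272549 -0.03737264  0.12934796] y angle 7.301785384342882 [[-0.127, 0.992, -0.0], [0.992, 0.127, 0.0], [0.0, -0.0, -1.0]] 0.017467959239278855
```

View pics/top1.png

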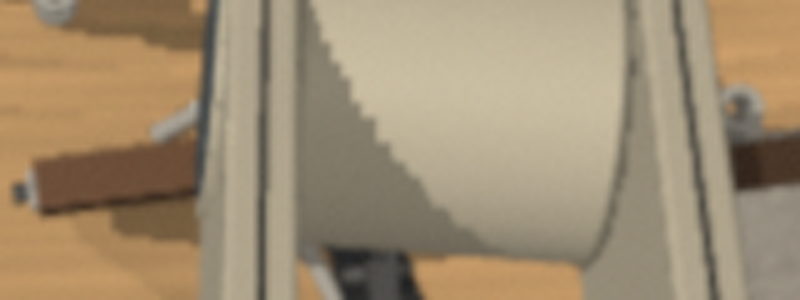

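View pics/side1.png

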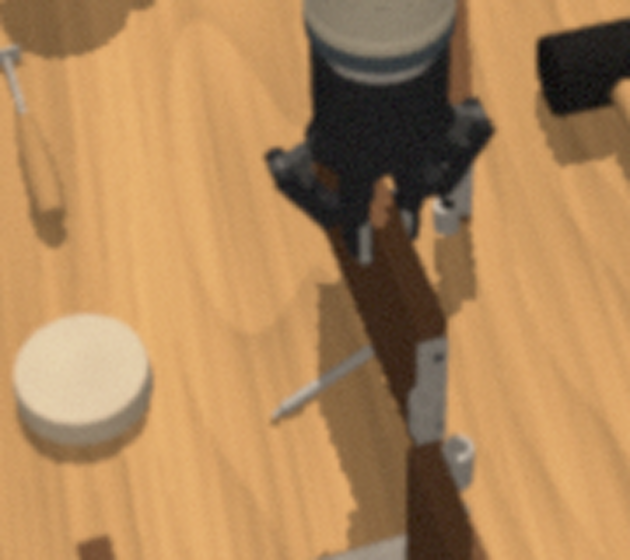

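The top view is mostly blocked by the arm: only the gate's catch end at about (304–340, 240–258) px and the frame ring at (448,236) are visible. The side view shows the gate level and upright behind the frame wall. I'll check its pose numerically from both clouds.

```bash
python3 - <<'E'
from h import *
y=np.radians(-82.75);fx=np.array([np.cos(y),np.sin(y)]);fy=np.array([-fx[1],fx[0]]);H=np.array([.5648,-.1857])
for f in("top1","side1"):
    P=np.load(f+".npz")["P"].reshape(-1,3);P=P[~np.isnan(P[:,0])]
    a=(P[:,:2]-H)@fx;b=(P[:,:2]-H)@fy
    for nm,m in dict(wall=(a>.005)&(a<.2)&(b<.0)&(b>-.045)&(P[:,2]>.141)&(P[:,2]<.154),
                     gate=(a<-.04)&(a>-.3)&(abs(b)<.03)&(P[:,2]>.155)&(P[:,2]<.18)).items():
        m=m&~((nm=="gate")&(a>-.19)&(a<-.10))
        A,B,Z=a[m]*1e3,b[m]*1e3,P[m,2]*1e3
        # lateral mid per bin
        out=[]
        for k in range(int(A.min()//20*20),int(A.max()),20):
            q=(A>k)&(A<=k+20)
            if q.sum()>8: out.append((k+10,int(q.sum()),*np.percentile(B[q],[3,97]).round(1),np.median(Z[q]).round(1)))
        print(f,nm,m.sum(),"a",np.percentile(A,[.5,99.5]).round(1));print(*out,sep="\n")
E
```

```text
top1 wall 1164 a [  6.  198.3]
(10, 84, np.float64(-29.1), np.float64(-12.4), np.float64(148.0))
(30, 108, np.float64(-29.3), np.float64(-12.7), np.float64(147.4))
(50, 112, np.float64(-29.0), np.float64(-12.3), np.float64(147.8))
(70, 106, np.float64(-29.3), np.float64(-12.7), np.float64(147.4))
(90, 113, np.float64(-28.9), np.float64(-12.4), np.float64(147.2))
(110, 113, np.float64(-29.4), np.float64(-12.8), np.float64(147.3))
(130, 110, np.float64(-29.0), np.float64(-12.3), np.float64(147.6))
(150, 107, np.float64(-29.3), np.float64(-12.8), np.float64(147.3))
(170, 115, np.float64(-29.0), np.float64(-12.3), np.float64(147.4))
(190, 196, np.float64(-44.0), np.float64(-13.3), np.float64(147.4))
top1 gate 335 a [-259.2 -202.2]
(-250, 112, np.float64(-1.9), np.float64(15.4), np.float64(167.0))
(-230, 118, np.float64(-1.6), np.float64(15.0), np.float64(167.2))
(-210, 105, np.float64(-1.6), np.float64(15.5), np.float64(167.1))
side1 wall 1148 a [  6.7 199.6]
(10, 72, np.float64(-30.2), np.float64(-13.5), np.float64(147.3))
(30, 100, np.float64(-30.9), np.float64(-13.1), np.float64(147.1))
(50, 99, np.float64(-30.5), np.float64(-13.2), np.float64(147.3))
(70, 100, np.float64(-30.1), np.float64(-13.1), np.float64(148.3))
(90, 109, np.float64(-30.3), np.float64(-12.9), np.float64(148.0))
(110, 113, np.float64(-30.2), np.float64(-13.0), np.float64(147.9))
(130, 114, np.float64(-30.2), np.float64(-12.8), np.float64(147.4))
(150, 119, np.float64(-30.6), np.float64(-13.2), np.float64(147.7))
(170, 116, np.float64(-30.0), np.float64(-13.2), np.float64(147.4))
(190, 206, np.float64(-43.8), np.float64(-14.7), np.float64(147.9))
side1 gate 216 a [-244.   -56.6]
(-90, 88, np.float64(-3.1), np.float64(14.0), np.float64(166.9))
(-70, 92, np.float64(-3.5), np.float64(14.3), np.float64(167.1))
(-50, 34, np.float64(-2.4), np.float64(13.8), np.float64(161.7))
```

Emit:
step_arm:
  rows: "0 0.001 0.005 0;0 0.002 0.012 0;-0.003 0.003 0.018 0;-0.008 0.0032 0.0197 0;-0.014 0.0032 0.0197 0;-0.020 0.0032 0.0197 0;-0.020 0.0032 0.0197 0;-0.020 0.0032 0.0197 0;-0.020 0.0032 0.0197 0"

```text
clock: 7.62
ee_pos: [0.5585, -0.0572, 0.1097]
ee_rot: [2.076, 2.358, 0.0]
contact_force: [-1.0, -0.8, -5.9]
finger_gap: 0.0172
grip_force: 78.2
```

```bash
cat > m.py <<'E'
from h import *
y=np.radians(-82.75);fx=np.array([np.cos(y),np.sin(y)]);fy=np.array([-fx[1],fx[0]]);H=np.array([.5648,-.1857])
st,R=tool();p=st["ee_pos"][:2];k=p+.1018*fx-.009*fy
print(st["clock"],"kin: along",(k-H)@fx*1e3,"lat",(k-H)@fy*1e3,"dz",st["ee_pos"][2]*1e3-109.6,"yaw",np.degrees(np.arctan2(R[1,1],R[0,1]))-90,"F",st["contact_force"].round(1))
for f in("top","side"):
    s=vision.snapshot(f);P=cloud(s).reshape(-1,3);P=P[~np.isnan(P[:,0])]
    a=(P[:,:2]-H)@fx;b=(P[:,:2]-H)@fy
    z=(P[:,2]>.141)&(P[:,2]<.154)
    w=z&(a>.02)&(a<.17)&(b<-.005)&(b>-.04)
    wb=np.mean(np.percentile(b[w],[3,97]));wz=np.median(P[w,2])
    for lo,hi in((-.3,-.17),(-.075,-.02)):
        g=z&(a>lo)&(a<hi)&(abs(b)<.025)
        if g.sum()>30: print(f,lo,g.sum(),"lat err",((np.mean(np.percentile(b[g],[3,97]))-wb)*1e3-30.5).round(2),"width",np.ptp(np.percentile(b[g],[3,97])).round(4),"dz",((np.median(P[g,2])-wz)*1e3).round(2),"a-ext",np.percentile(a[g],[1,99]).round(4))
E
python3 m.py
```

```text
7.625 kin: along -26.471400555830627 lat 0.9294331154144209 dz 0.10448365935216941 yaw -82.73662473155956 F [-1.  -0.8 -5.9]
top -0.3 347 lat err 0.56 width 0.017 dz -0.07 a-ext [-0.2387 -0.1777]
side -0.075 173 lat err -0.03 width 0.0175 dz -0.34 a-ext [-0.0745 -0.0364]
```

Emit:
step_arm:
  rows: "-0.003 0 0 0;-0.006 0 0 0;-0.009 0 0 0;-0.012 0 0 0;-0.015 0 0 0;-0.017 0 0 0;-0.017 0 0 0;-0.017 0 0 0"

```text
clock: 8.72
ee_pos: [0.5606, -0.0742, 0.1096]
ee_rot: [-2.076, -2.357, 0.0]
contact_force: [-0.4, 0.7, -5.3]
finger_gap: 0.0172
grip_force: 78.2
```

Emit:
step_arm:
  rows: "-0.002 0 0 0;-0.004 0 0 0;-0.006 0 0 0;-0.008 0 0 0;-0.0095 0 0 0;-0.0095 0 0 0;-0.0095 0 0 0;-0.0095 0 0 0"

```text
clock: 9.72
ee_pos: [0.5618, -0.0836, 0.1096]
ee_rot: [-2.076, -2.358, 0.0]
contact_force: [0.3, 0.6, -6.2]
finger_gap: 0.0171
grip_force: 78.2
```

```bash
cat >> m.py <<'E'
    e=z&(a>-.02)&(a<.03)&(b<-.014)&(b>-.028);print(f,"wall start a",np.percentile(a[e],1).round(4))
    if f=="side": cv2.imwrite("pics/side2.png",cv2.resize(s["image"][270:350,270:370,::-1],None,fx=7,fy=7,interpolation=cv2.INTER_CUBIC))
    else: cv2.imwrite("pics/top2.png",cv2.resize(s["image"][215:265,410:490,::-1],None,fx=7,fy=7,interpolation=cv2.INTER_CUBIC))
E
python3 m.py
```

```text
9.725 kin: along 0.1192283816301478 lat 0.9186186404994621 dz 0.010034466602306225 yaw -82.74172432595464 F [ 0.3  0.6 -6.2]
top -0.3 240 lat err 0.45 width 0.017 dz 0.05 a-ext [-0.2121 -0.1704]Traceback (most recent call last):
  File "m.py", line 14, in <module>
    e=z&(a>-.02)&(a<.03)&(b<-.014)&(b>-.028);print(f,"wall start a",np.percentile(a[e],1).round(4))
                                                                    ~~~~~~~~~~~~~^^^^^^^^
    return _quantile_unchecked(
        a, q, axis, out, overwrite_input, method, keepdims, weights)
    return _ureduce(a,
                    func=_quantile_ureduce_func,
    ...<5 lines>...
                    overwrite_input=overwrite_input,
                    method=method)
    r = func(a, **kwargs)
    result = _quantile(arr,
                       quantiles=q,
    ...<2 lines>...
                       out=out,
                       weights=wgt)
    slices_having_nans = np.isnan(arr[-1, ...])
                                  ~~~^^^^^^^^^
IndexError: index -1 is out of bounds for axis 0 with size 0
```

```bash
sed -i 's/    e=z&/    e=z\&/; s/;print(f,"wall start a",np.percentile(a\[e\],1).round(4))/;print(f,"wall start a",np.percentile(a[e],1).round(4) if e.any() else None)/' m.py; python3 m.py
```

```text
9.775 kin: along 0.10656961834646887 lat 0.9596906586604036 dz 0.027665306968884806 yaw -82.74318036381104 F [-0.1 -0.  -5. ]
top -0.3 236 lat err 0.51 width 0.017 dz 0.1 a-ext [-0.2121 -0.1711]
top wall start a None
side -0.075 232 lat err 0.1 width 0.0174 dz 0.1 a-ext [-0.0736 -0.0209]
side wall start a 0.0009
```

View pics/side2.png

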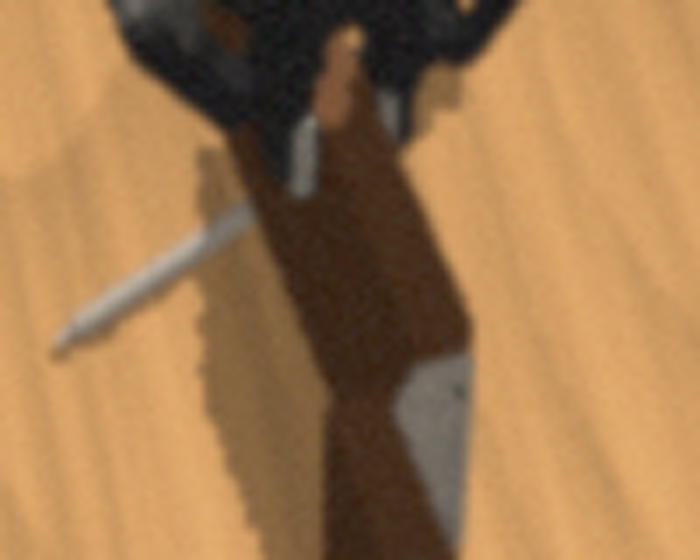

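```bash
cat > n.py <<'E'
from h import *
y=np.radians(-82.75);fx=np.array([np.cos(y),np.sin(y)]);fy=np.array([-fx[1],fx[0]]);H=np.array([.5648,-.1857])
Z=[cloud(vision.snapshot("side")) for _ in range(4)]
P=np.nanmean(Z,0).reshape(-1,3);P=P[~np.isnan(P[:,0])]
a=(P[:,:2]-H)@fx*1e3;b=(P[:,:2]-H)@fy*1e3;z=abs(P[:,2]-.1475)<.005
def ends(lo,hi,alo,ahi,sgn):
    r=[]
    for k in np.arange(lo,hi,3.):
        q=z&(b>k)&(b<=k+3)&(a>alo)&(a<ahi)
        if q.sum()>5: r.append(a[q].max() if sgn>0 else a[q].min())
    return np.median(r).round(2),np.round(r,1)
print("gate end",ends(2,16,-75,-5,1));print("wall start",ends(-28,-15,-5,60,-1));print("wall far end",ends(-170,-20,150,215,1))
E
python3 n.py
```

```text
gate end (np.float64(-11.32), array([-11.2, -11.3, -10.5, -11.3, -11.8]))
wall start (np.float64(2.12), array([2.1, 0.7, 2.3, 3. , 0.9]))
wall far end (np.float64(200.1), array([200. , 199.4, 199.7, 199.9, 199.4, 199.8, 199.7, 199.2, 199.6,
       199.4, 199.5, 199.5, 199.5, 199.6, 199.8, 199.4, 199.3, 199.8,
       200.9, 200.8, 200.7, 200.7, 200.3, 200.5, 200.5, 200.5, 200.8,
       200. , 200.6, 200.5, 200.3, 200.8, 200.4, 201. , 200.5, 200.4,
       200.2, 199.9, 200.5, 200.4, 199.9, 200.5, 200.2, 199.9, 200.4,
       200.4, 199.8, 199.9, 200.2, 200. ]))
```

The side-view gap between the board end and the wall is about 12.5–13 mm, against 12.5 mm nominal. Lateral and height errors are under about 0.6 mm, and there is no measurable side force. Handing in.

Emit:
step_arm:
  rows: "0 0 0 0;0 0 0 0;0 0 0 0;0 0 0 0"

```text
clock: 10.58
ee_pos: [0.5619, -0.0836, 0.1096]
ee_rot: [2.076, 2.357, 0.0]
contact_force: [-0.4, -0.8, -5.3]
finger_gap: 0.0169
grip_force: 78.2
```

```bash
python3 -c "
from bench import ctrl
print(ctrl.close_job())"
```

```text
the job is handed in; nothing more can be done
None
```

I handed the job in at about 10.6 s with the gate held upright in the fingers, its knuckle between the frame's two. By my camera and arm measurements the pin holes line up to about 1 mm, with no noticeable sideways force; no verdict came back.

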